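# Pack a cheese block under the divider flap of a two-tier crate

### The job

Lift the hinged wooden divider flap of the two-tier gift crate (it has a steel bow handle) until it leans back open by itself, then take the oblong pale-yellow cheese block and set it down gently, without dropping it, lying flat, on the floor of the lower tier that the flap covered. Leave the flap open, and do not shift the other cheeses.

Things in the scene. Friction and masses are not known exactly. Their poses are not given: they have to be found in the camera images.
- flap (a joint): Opening angle of the divider flap, rad: 0 = lying closed and level over the lower tier, 1.57 = upright, 1.92 = leaning back on its end stop. Let go past about 1.5 it swings over to 1.92 by its own weight and stays; let go earlier it falls shut. It needs about 1 to 2 N at the handle; the hinge is free, with no catch or spring.
- flap_hinge (a point): Point on the hinge line, at mid length, 72 mm above the deck. The hinge line runs along this frame's x; the flap, closed, stretches from here towards this frame's -y for 165 mm (186 mm wide along x, 8 mm thick, its mid plane at hinge height). It opens by turning about -x: the free edge rises and swings over towards +y. z is up. This frame does not move with the flap.
- flap_handle (a point): Middle of the flap's steel bow handle: a round bar, 10 mm thick, 80 mm of it free, parallel to the hinge line (x), standing on two feet 39 mm from the flap's mid plane (30 mm of free gap beneath the bar). From the hinge it lies 140 mm along the flap and 39 mm off it, that is at (0, -0.140, 0.039) in the flap_hinge frame when closed. The frame turns with the flap; the bar is free to turn between finger pads.
- crate_floor (a point): Centre of the lower tier's floor, 8 mm above the deck. The crate has light-brown wooden walls and a reddish-brown flap of three boards; it is fixed to the deck, 210 mm along this frame's x and 170 mm along its y, its +y side being the hinged one. Inside, the lower tier measures 190 mm (x) by 150 mm (y) and is 60 mm deep; walls 10 mm thick: the two walls at +-y are 68 mm high over the deck, the two end boards at +-x 88 mm. z is up.
- pepato_center (a point): Centre of the oblong, smooth, pale-yellow cheese block to be packed: a rectangular block 58 mm (its x) by 105 mm (its y) by 52 mm (its z, up), loose, 0.23 to 0.47 kg, lying flat on the deck to the right of the crate. Centre 26 mm above its underside.
- caciotta_small: Bystander: small round white cheese, 101 x 97 x 46 mm, loose on the deck to the right of the crate; it and the block may have changed places. Origin at the centre of its underside.
- wax_wedge: Bystander: wedge of cheese with a dark rind, 137 x 141 x 56 mm, loose, near the front right, beside the display case's curved glass frame (fixed), which arches from the deck's front edge to the upper shelf roughly 0.4 to 0.45 m right of the robot's centre line and some 0.4 m high: an arm that starts beyond it must go up and over. Origin at its underside.
- valdorna: Bystander: large white cheese wheel, 161 mm across, 76 mm high, loose, behind and left of the crate. Origin at the centre of its underside.

How it is judged:
By the outcome, as a careful person would: the job done as asked, in the order asked, and still so for the second after the job is handed in, with the robot touching nothing.
It also fails if it takes over 64 s, if anything falls off the work surface, if the arm or the gripper's body presses on something with over 40 N, if the wrist force passes 120 N, or if a joint passes its speed limit or range.

### The arm

A 7-joint arm with a two-finger parallel gripper is mounted at the origin on a cart in front of the work surface, level with it; the furniture and walls round the work are solid. World frame = base frame: x ahead of the robot, y to its left, z up, the work surface at z = 0. Lengths are in m, angles in rad, forces in N, time in s.
With the tool pointing down it reaches from about 0.425 to 0.925 m from the base axis. Payload 6.8 kg.
Tool frame: the origin (TCP) lies midway between the tips of the shut fingers; the grasp point (between the pads) lies 19 mm behind it; z points along the fingers, y is the line along which they close (so a half turn about z gives the same grasp; the last joint's range is limited). The gripper opens to 85 mm and grips with 20 to 120 N. Pads are 22 mm wide; open, the fingers measure 114 mm over their backs; the gripper's body (76 mm by 85 mm) begins 54 mm behind the grasp point. The pads swing forward as they close: fully open they stand 13 mm farther back than shut.
Start: joints at [1.063, 0.477, 0.022, 1.555, -0.011, 1.109, -0.083], TCP at [0.263, -0.622, 0.231] pointing down, gripper open.
Joint ranges: [-2.96, 2.96], [-0.34, 2.1], [-1.41, 1.46], [0.24, 2.44], [-1.37, 4.51], [0.17, 1.92], [-2.96, 2.96]. Speed limits (rad/s): [2.39, 2.39, 3.14, 3.14, 3.14, 3.14, 3.14].

### API

Orientations are given as a rotation vector (axis times angle).
In Python, from bench import r gives the robot as it stands.
- The arm moves only by the tool servo_tool, never from a script. Its arguments are lists of equal length, an entry for each row: "turn": the turn, a rotation vector about the world's x, y, z in units of 5 degrees (1.0 is 5 degrees), a list of three; "slide": the shift along the world's x, y, z in units of 30 mm (1.0 is 30 mm), a list of three; "hand": the opening, from 0 (shut) to 1 (fully open). In form: {"turn": [[rx, ry, rz], ...], "slide": [[dx, dy, dz], ...], "hand": [hand, ...]}. A call has 1 to 8 rows; each row is the pose to reach, as a shift and turn from the pose commanded when the call began; what a row does not reach only later rows make up. A row lasts 1/8 s, in which the tool goes at most 62.5 mm and 10.7 degrees, less where a joint would pass 70% of its speed; a pose out of reach is approached as far as the arm can. A call with a gripper value outside its range is refused whole. The fingers move at their own pace and stop on an object; "squeeze" is the grip in N (left out, the last holds). Time passes only in rows, so rows that repeat a pose let the fingers close. It gives the time, the measured TCP pose, the force, the opening and the grip force at its end, in the units of the state.
- r.get_obs(): the state, without advancing time (a new reading comes with each control period).
- r.grab_frame(name): name is "side" or "top"; returns (picture, depth): 480x640x3 uint8, red, green, blue; 480x640 float32, m along the optical axis (not along the pixel's ray), 0 where there is no reading.
- r.get_calibration(name): a dict with "fovy" (degrees; the focal length in pixels is half the picture's height over the tangent of half this angle, whatever the lens; pixels are square), "cx", "cy" (the principal point, pixels), "R" (3x3) and "t" (3): a world point X has camera coordinates R X + t. Camera axes: x right, y down, z forward; pixel columns grow to the right and rows downward; lengths in m; the calibration is good to about 2 mm. A picture is of the moment at which its call begins. get_calibration takes no time and is no camera call.
- r.hand_in(): hands the job in; it is judged then, once.
The state is a dict: "clock": time; "joints": joint angles; "qvel": joint speeds; "tau": joint torques, N m; "tcp_pos": TCP position; "orientation": TCP orientation; "contact_force": force on the tool from outside, world axes, zero at the start; "moment": the same for the moment, N m; "grip_width": finger opening in m; "gripper_force": force on a finger pad.
Only numpy, scipy, OpenCV 4.12 (cv2) and the standard library are available. Lean on these libraries where they do the work, as an engineer would, in place of code of your own. Each camera call takes 0.05 s, during which the arm holds its last target. There are 200 camera calls.

## Working session

There is one attempt and no reset: what is moved stays moved. The work goes in short steps, Python scripts to look and compute and a tool call to move; the robot and the scene stay as the last step left them, time stands still between calls to the robot, and variables do not carry over. Pictures are saved under pics/ and viewed, at most 10 in all, crops included, and the job is handed in when it is done.

Besides the shell and the picture viewer there is one more tool, called after "Request:" as a command line: name --argument value ..., lists and objects as JSON in quotes. servo_tool: Moves the arm, as the interface text tells. Its arguments: {"type":"object","properties":{"turn":{"type":"array"},"slide":{"type":"array"},"hand":{"type":"array"},"squeeze":{"type":"number"}},"required":["turn","slide","hand"]}

```bash
mkdir -p pics; cat > h.py <<'E'
import numpy as np,cv2
from bench import r
def save(n,f):
    im,d=r.grab_frame(n); cv2.imwrite(f'pics/{f}.png',im[:,:,::-1]); np.save(f'pics/{f}.npy',d); return im,d
def pts(n,d):
    c=r.get_calibration(n);f=240/np.tan(np.radians(c['fovy'])/2)
    v,u=np.mgrid[:480,:640]
    P=np.stack([(u-c['cx'])/f*d,(v-c['cy'])/f*d,d],-1)
    W=(P-np.array(c['t']))@np.array(c['R']); W[d==0]=np.nan; return W
E
python3 - <<'E'
from h import *
for n in('top','side'):
    save(n,n+'0'); c=r.get_calibration(n); print(n,c)
print(r.get_obs())
E
```

```text
top {'fovy': 49.238225415768575, 'cx': 316.9209738520766, 'cy': 239.42559875385487, 'R': array([[-0.01286147, -0.99991674, -0.00104989],
       [-0.97160324,  0.01274537, -0.23627249],
       [ 0.2362662 , -0.00201874, -0.97168627]]), 't': array([-0.08386562,  0.56099679,  1.39515174])}
side {'fovy': 50.420753866359874, 'cx': 327.3901324824699, 'cy': 234.23832286545715, 'R': array([[-0.99934399, -0.03445333,  0.01116071],
       [-0.02897001,  0.57556033, -0.81724601],
       [ 0.02173318, -0.81703322, -0.57618087]]), 't': array([0.54213601, 0.12763174, 1.22907665])}
{'clock': 0.1, 'joints': array([ 1.06286818,  0.47769649,  0.02232868,  1.55638751, -0.01149421,
        1.10931024, -0.08309998]), 'qvel': array([-0.0004662 , -0.00195196,  0.00021663, -0.00317998,  0.00170846,
        0.00097803, -0.0011911 ]), 'tau': array([ 4.38180883e-03, -5.97763824e+01,  1.61357414e+00, -2.81955242e+01,
        1.28389723e-02,  4.99460060e-03,  3.36534129e-05]), 'tcp_pos': array([ 0.26252828, -0.62125124,  0.23042198]), 'orientation': array([-3.07743268e+00, -6.23606766e-01,  7.05700212e-04]), 'contact_force': array([-0.10331438, -0.12495012, -0.58688198]), 'moment': array([ 0.01617831,  0.0464816 , -0.01066129]), 'gripper_force': 0.0, 'grip_width': 0.08532685056295532}
```

View pics/top0.png

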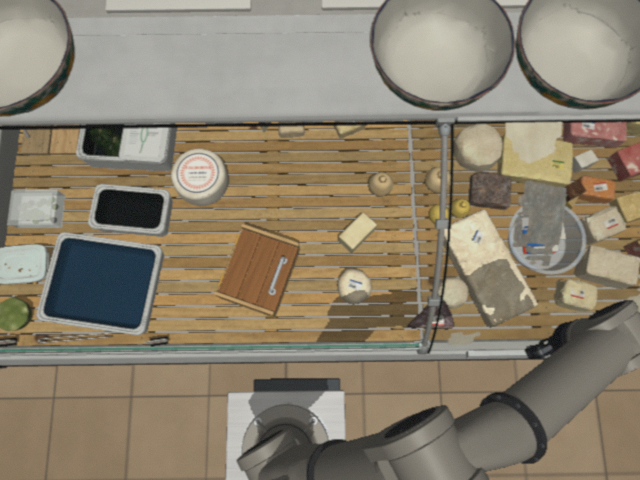

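View pics/side0.png

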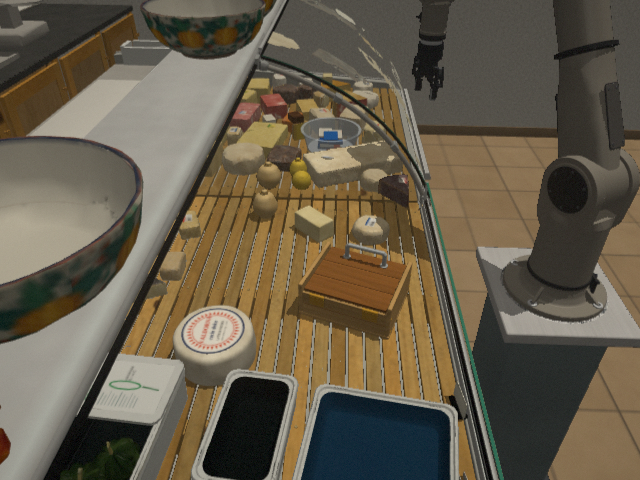

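The top view shows the crate at about (260,268), with its handle bar from (284,260) to (272,291), so the hinge is on the left. The block is at (357,232), the round cheese at (354,285), the arch at column ~440 and the wedge at (432,316). The side view agrees.

```bash
python3 - <<'E'
from h import *
np.set_printoptions(precision=4,suppress=True)
im=cv2.imread('pics/top0.png');d=np.load('pics/top0.npy');W=pts('top',d)
def rect(m,name):
    k=cv2.minAreaRect(W[m][:,:2].astype(np.float32)); print(name,m.sum(),k,np.nanmedian(W[m],0), np.nanpercentile(W[m][:,2],[5,50,95]))
    print(cv2.boxPoints(k))
v,u=np.mgrid[:480,:640]
box=lambda a,b,c,e:(u>=a)&(u<b)&(v>=c)&(v<e)
Z=W[...,2]
B=box(330,385,205,258)
rect(B&(Z>.045)&(Z<.06),'block top')
rect(box(330,380,260,310)&(Z>.035),'caciotta')
C=box(210,310,215,325)
rect(C&(Z>.05),'crate all')
rect(C&(Z>.068)&(Z<.0795),'flap')
rect(C&(Z>.081)&(Z<.095),'ends')
rect(C&(Z>.1),'handle')
rect(box(165,235,140,215)&(Z>.05),'valdorna')
# arch
A=box(400,470,120,360)&(Z>.15)
for a in range(120,360,20):
    m=A&(v>=a)&(v<a+20); 
    if m.any(): print(a,np.nanmedian(W[m],0),np.nanmin(W[m],0),np.nanmax(W[m],0))
print('shelf',W[100,200],W[118,300],'front',W[350,350])
d=np.load('pics/side0.npy');S=pts('side',d)
m=(S[...,2]>.1)&(S[...,2]<.13)&(abs(S[...,0]-.62)<.2)&(abs(S[...,1]-.05)<.15)
print('side handle',m.sum());P=S[m];rect2=cv2.minAreaRect(P[:,:2].astype(np.float32));print(rect2,P[:,2].max())
m=(S[...,2]>.048)&(S[...,2]<.06)&(abs(S[...,0]-W[232,357,0])<.09)&(abs(S[...,1]-W[232,357,1])<.09);P=S[m]
print('side block',cv2.minAreaRect(P[:,:2].astype(np.float32)))
E
```

```text
block top 659 ((0.5887513756752014, -0.20503027737140656), (0.055302899330854416, 0.10241886973381042), 44.84601593017578) [ 0.5882 -0.2044  0.0511] [0.0465 0.0511 0.0565]
[[ 0.533  -0.1882]
 [ 0.6053 -0.2608]
 [ 0.6445 -0.2218]
 [ 0.5722 -0.1492]]
caciotta 813 ((0.43394821882247925, -0.19119155406951904), (0.08938881754875183, 0.09248571842908859), 54.77561569213867) [ 0.4336 -0.1907  0.0419] [0.0363 0.0419 0.0474]
[[ 0.3704 -0.201 ]
 [ 0.4459 -0.2544]
 [ 0.4975 -0.1814]
 [ 0.422  -0.128 ]]
crate all 4779 ((0.47876957058906555, 0.07620897889137268), (0.17383190989494324, 0.2114834040403366), 70.11587524414062) [0.4746 0.0733 0.0759] [0.0691 0.0759 0.0893]
[[ 0.3498  0.0304]
 [ 0.5486 -0.0415]
 [ 0.6078  0.122 ]
 [ 0.4089  0.1939]]
flap 3601 ((0.47535550594329834, 0.07703688740730286), (0.1730251908302307, 0.20395536720752716), 70.14749908447266) [0.4763 0.076  0.0751] [0.0702 0.0751 0.0788]
[[ 0.3501  0.0303]
 [ 0.5419 -0.039 ]
 [ 0.6007  0.1238]
 [ 0.4088  0.193 ]]
ends 594 ((0.47790783643722534, 0.07438790798187256), (0.16846726834774017, 0.21061627566814423), 69.87457275390625) [
[... 1148 characters left out ...]
0.4994 -0.3715  0.3164]
260 [ 0.4359 -0.3803  0.2555] [ 0.4141 -0.3956  0.2249] [ 0.4584 -0.3712  0.2895]
280 [ 0.3911 -0.38    0.2136] [ 0.3711 -0.3954  0.1805] [ 0.4171 -0.3634  0.2508]
300 [ 0.3587 -0.3816  0.1807] [ 0.3278 -0.3951  0.1501] [ 0.3731 -0.3638  0.2076]
320 [ 0.3255 -0.3909  0.1516] [ 0.3251 -0.3947  0.1512] [ 0.3256 -0.3897  0.157 ]
shelf [0.7904 0.1639 0.4367] [ 0.7498 -0.0565  0.4253] front [ 0.2588 -0.1797 -0.0086]
side handle 173
((0.4610663652420044, 0.01887924037873745), (0.01339525543153286, 0.08973994851112366), 70.03836822509766) 0.11878467113814192
side block ((0.5881832242012024, -0.20515403151512146), (0.05884494259953499, 0.10359257459640503), 44.00778579711914)
```

Request:
servo_tool --turn '[[0, 0, 0], [0, 0, 0], [0, 0, 0], [0, 0, 0], [0, 0, 0], [0, 0, 0], [0, 0, 0], [0, 0, 0]]' --slide '[[0, 0, 0.7], [0, 0, 2], [0, 0, 3.5], [0, 0, 5], [0, 0, 6.5], [0, 0, 8], [0, 0, 9], [0, 0, 9]]' --hand '[1, 1, 1, 1, 1, 1, 1, 1]'

```text
clock: 1.1
tcp_pos: [0.2629, -0.6224, 0.5038]
orientation: [3.075, 0.623, 0.002]
contact_force: [0.4, -0.9, -0.3]
grip_width: 0.0853
gripper_force: 0.0
```

Request:
servo_tool --turn '[[0, 0, 1], [0, 0, 2.5], [0, 0, 4], [0, 0, 5.5], [0, 0, 7], [0, 0, 8.5], [0, 0, 10], [0, 0, 11]]' --slide '[[0.5, 0.5, 0], [1.4, 1.5, 0], [2.3, 2.5, 0], [3.2, 3.5, 0], [4.1, 4.5, 0], [5, 5.6, 0], [5.9, 6.7, 0], [6.5, 7.5, 0]]' --hand '[1, 1, 1, 1, 1, 1, 1, 1]'

```text
clock: 2.1
tcp_pos: [0.4588, -0.3947, 0.4998]
orientation: [-2.436, -1.98, 0.0]
contact_force: [-0.6, 0.6, -0.7]
grip_width: 0.0853
gripper_force: 0.0
```

Request:
servo_tool --turn '[[0, 0, 1], [0, 0, 2.4], [0, 0, 3.8], [0, 0, 5.2], [0, 0, 6.6], [0, 0, 8], [0, 0, 9.4], [0, 0, 10.4]]' --slide '[[0, 0.7, 0], [0, 2, 0], [0, 3.4, 0], [0, 4.8, 0], [0, 6.2, 0], [0, 7.6, 0], [0, 9, 0], [0, 10, 0]]' --hand '[1, 1, 1, 1, 1, 1, 1, 1]'

```text
clock: 3.1
tcp_pos: [0.4574, -0.0952, 0.5009]
orientation: [-1.324, -2.849, 0.001]
contact_force: [0.5, 0.1, -0.8]
grip_width: 0.0854
gripper_force: 0.0
```

Request:
servo_tool --turn '[[0, 0, 1], [0, 0, 2], [0, 0, 3], [0, 0, 4], [0, 0, 5], [0, 0, 6], [0, 0, 6], [0, 0, 6]]' --slide '[[0, 0.7, -0.5], [0, 1.4, -1.5], [0, 2.1, -2.6], [0, 2.8, -3.8], [0, 3.4, -5], [0, 3.8, -6.3], [0, 3.8, -7.5], [0, 3.8, -8]]' --hand '[0.9, 0.8, 0.7, 0.6, 0.6, 0.6, 0.6, 0.6]'

```text
clock: 4.1
tcp_pos: [0.4566, 0.0167, 0.2592]
orientation: [-0.548, -3.09, 0.001]
contact_force: [0.5, 0.2, 0.1]
grip_width: 0.0511
gripper_force: 0.0
```

```bash
python3 - <<'E'
from h import *
from scipy.spatial.transform import Rotation as R
np.set_printoptions(precision=4,suppress=True)
o=r.get_obs();print(o['joints'],o['tcp_pos'],o['grip_width']);print(R.from_rotvec(o['orientation']).as_matrix())
save('side','s1')
E
```

```text
[ 0.4341  0.1386 -0.6538  1.9826  0.096   1.0542  0.9569] [0.4566 0.0167 0.2592] 0.051119443543279304
[[-0.939   0.3438 -0.0035]
 [ 0.3438  0.9391 -0.0001]
 [ 0.0033 -0.0013 -1.    ]]
```

View pics/s1.png

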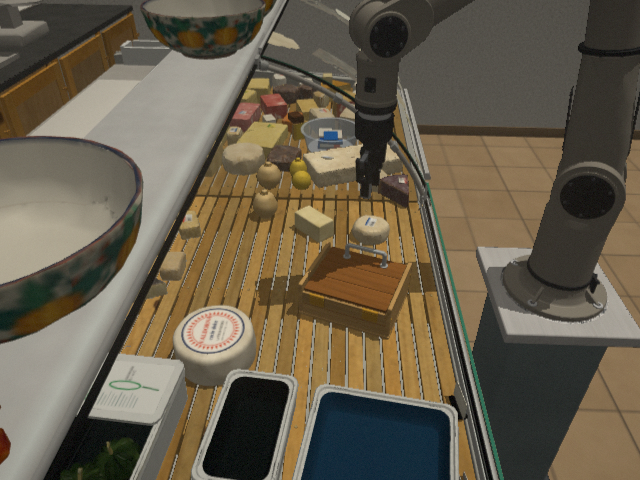

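The gripper is above the handle and lined up with it (image ~(370,190), handle ~(367,255)).

Request:
servo_tool --turn '[[0, 0, 0], [0, 0, 0], [0, 0, 0], [0, 0, 0], [0, 0, 0], [0, 0, 0], [0, 0, 0], [0, 0, 0]]' --slide '[[0, 0.1, -0.8], [0, 0.1, -2], [0, 0.1, -3.2], [0, 0.1, -4.2], [0, 0.1, -5], [0, 0.1, -5.5], [0, 0.1, -5.55], [0, 0.1, -5.55]]' --hand '[0.6, 0.6, 0.6, 0.6, 0.6, 0.6, 0.6, 0.6]'

```text
clock: 5.15
tcp_pos: [0.4586, 0.0203, 0.0956]
orientation: [0.548, 3.092, 0.0]
contact_force: [0.3, 0.5, -0.5]
grip_width: 0.0512
gripper_force: 0.0
```

Request:
servo_tool --turn '[[0, 0, 0], [0, 0, 0], [0, 0, 0], [0, 0, 0], [0, 0, 0], [0, 0, 0], [0, 0, 0], [0, 0, 0]]' --slide '[[0, 0, 0], [0, 0, 0], [0, 0, 0], [0, 0, 0], [0, 0, 0], [0, 0, 0], [0, 0, 0], [0, 0, 0]]' --hand '[0.4, 0.2, 0, 0, 0, 0, 0, 0]' --squeeze 25

```text
clock: 6.15
tcp_pos: [0.4572, 0.0178, 0.0953]
orientation: [-0.55, -3.092, 0.006]
contact_force: [-2.9, -7.2, 7.4]
grip_width: 0.0088
gripper_force: 24.5
```

```bash
python3 - <<'E'
from h import *
np.set_printoptions(precision=3,suppress=True)
o=r.get_obs();print(o['tcp_pos'],o['grip_width'],o['contact_force'])
im,_=r.grab_frame('side');cv2.imwrite('pics/s2.png',cv2.resize(im[180:340,270:430,::-1],(480,480)))
# flap path: grasp point at handle; tool tilts by t = schedule; rows relative to current pose
ex=np.array([.940,-.342,0]);ey=np.array([.342,.940,0]);ez=np.array([0,0,1.])
def P(th,t):
    a=np.arctan2(.039,-.140)-th; q=.1453*(np.cos(a)*ey+np.sin(a)*ez)
    down=-(np.sin(t)*ey+np.cos(t)*ez)   # tool z
    return q+.019*down
p0=P(0,0)
for th in range(0,111,5):
    t=20*max(0,th-30)/80
    print(th,'slide',(P(np.radians(th),np.radians(t))-p0)/.03,'turn',-ex*t/5)
E
```

```text
[0.457 0.018 0.095] 0.00879377616941152 [-2.94  -7.226  7.404]
0 slide [0. 0. 0.] turn [-0.  0. -0.]
5 slide [0.045 0.123 0.402] turn [-0.  0. -0.]
10 slide [0.101 0.279 0.79 ] turn [-0.  0. -0.]
15 slide [0.169 0.466 1.163] turn [-0.  0. -0.]
20 slide [0.248 0.682 1.517] turn [-0.  0. -0.]
25 slide [0.337 0.927 1.85 ] turn [-0.  0. -0.]
30 slide [0.436 1.198 2.159] turn [-0.  0. -0.]
35 slide [0.539 1.481 2.441] turn [-0.235  0.086 -0.   ]
40 slide [0.65  1.785 2.696] turn [-0.47   0.171 -0.   ]
45 slide [0.768 2.11  2.92 ] turn [-0.705  0.257 -0.   ]
50 slide [0.892 2.451 3.112] turn [-0.94   0.342 -0.   ]
55 slide [1.021 2.806 3.271] turn [-1.175  0.428 -0.   ]
60 slide [1.155 3.173 3.396] turn [-1.41   0.513 -0.   ]
65 slide [1.291 3.549 3.485] turn [-1.645  0.599 -0.   ]
70 slide [1.43  3.93  3.539] turn [-1.88   0.684 -0.   ]
75 slide [1.57  4.315 3.556] turn [-2.115  0.77  -0.   ]
80 slide [1.709 4.698 3.536] turn [-2.35   0.855 -0.   ]
85 slide [1.848 5.079 3.48 ] turn [-2.585  0.941 -0.   ]
90 slide [1.984 5.453 3.388] turn [-2.82   1.026 -0.   ]
95 slide [2.117 5.818 3.26 ] turn [-3.055  1.111 -0.   ]
100 slide [2.245 6.171 3.099] turn [-3.29   1.197 -0.   ]
105 slide [2.368 6.51  2.904] turn [-3.525  1.283 -0.   ]
110 slide [2.485 6.83  2.678] turn [-3.76   1.368 -0.   ]
```

View pics/s2.png

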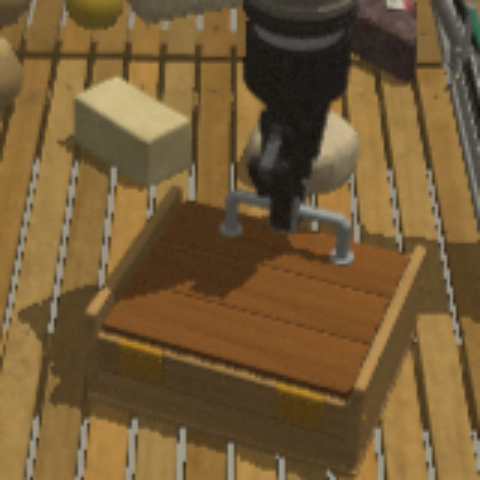

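The pads hold the bar at mid length (crop ~(285,205)). Next I swing the flap along the computed arc.

Request:
servo_tool --turn '[[0, 0, 0], [0, 0, 0], [0, 0, 0], [0, 0, 0], [0, 0, 0], [0, 0, 0], [-0.24, 0.09, 0], [-0.47, 0.17, 0]]' --slide '[[0.02, 0.05, 0.4], [0.07, 0.2, 0.79], [0.14, 0.4, 1.16], [0.22, 0.62, 1.52], [0.31, 0.86, 1.85], [0.4, 1.12, 2.16], [0.51, 1.4, 2.44], [0.62, 1.71, 2.7]]' --hand '[0, 0, 0, 0, 0, 0, 0, 0]'

```text
clock: 7.2
tcp_pos: [0.4759, 0.0691, 0.1772]
orientation: [-0.549, -3.084, 0.076]
contact_force: [-2.5, -9.3, 8.1]
grip_width: 0.0089
gripper_force: 25.1
```

Request:
servo_tool --turn '[[-0.24, 0.09, 0], [-0.47, 0.17, 0], [-0.7, 0.26, 0], [-0.94, 0.34, 0], [-1.18, 0.43, 0], [-1.41, 0.51, 0], [-1.64, 0.6, 0], [-1.88, 0.68, 0]]' --slide '[[0.12, 0.32, 0.22], [0.24, 0.67, 0.41], [0.37, 1.02, 0.57], [0.5, 1.39, 0.7], [0.64, 1.76, 0.79], [0.78, 2.14, 0.84], [0.92, 2.53, 0.86], [1.06, 2.91, 0.84]]' --hand '[0, 0, 0, 0, 0, 0, 0, 0]'

```text
clock: 8.2
tcp_pos: [0.5089, 0.1598, 0.2017]
orientation: [-0.539, -3.04, 0.334]
contact_force: [2.4, -1.7, 3.4]
grip_width: 0.0089
gripper_force: 26.1
```

Request:
servo_tool --turn '[[-0.24, 0.09, 0], [-0.47, 0.17, 0], [-0.7, 0.26, 0], [-0.94, 0.34, 0], [-1.18, 0.43, 0], [-1.3, 0.47, 0], [-1.3, 0.47, 0], [-1.3, 0.47, 0]]' --slide '[[0.14, 0.38, -0.06], [0.28, 0.76, -0.15], [0.41, 1.12, -0.28], [0.54, 1.47, -0.44], [0.66, 1.81, -0.63], [0.7, 1.92, -0.7], [0.7, 1.92, -0.7], [0.7, 1.92, -0.7]]' --hand '[0, 0, 0, 0, 0, 0, 0, 0]'

```text
clock: 9.2
tcp_pos: [0.5296, 0.2168, 0.1793]
orientation: [-0.53, -2.994, 0.513]
contact_force: [5.4, -2.3, 1.6]
grip_width: 0.009
gripper_force: 26.7
```

```bash
python3 - <<'E'
from h import *
im,_=r.grab_frame('side');cv2.imwrite('pics/s3.png',cv2.resize(im[140:340,260:460,::-1],(600,600)))
o=r.get_obs();print(o['tcp_pos'],o['contact_force'],o['joints'])
E
```

```text
[0.52955094 0.21671644 0.1794015 ] [ 5.47852963 -0.70730505  1.15470703] [-0.19426024  0.57340623 -0.58647233  1.65215268  0.46928139  1.34928402
  0.28281877]
```

View pics/s3.png

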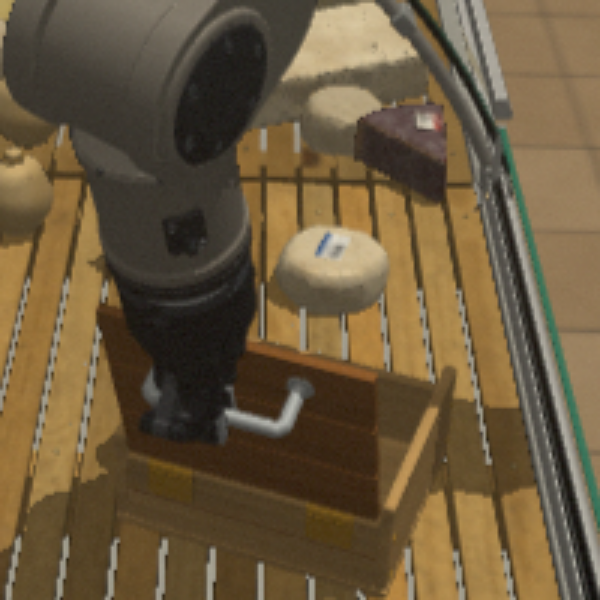

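The flap is past upright, leaning back at about 107° with the bar still gripped. I open a little and withdraw along the flap.

Request:
servo_tool --turn '[[0, 0, 0], [0, 0, 0], [0, 0, 0], [0, 0, 0], [0, 0, 0], [0, 0, 0], [0, 0, 0], [0, 0, 0]]' --slide '[[0, 0, 0], [0, 0, 0], [0, 0, 0], [0, 0, 0], [0, 0, 0], [0.03, 0.09, 0.28], [0.08, 0.22, 0.66], [0.15, 0.4, 1.22]]' --hand '[0.1, 0.2, 0.27, 0.27, 0.27, 0.27, 0.27, 0.27]'

```text
clock: 10.25
tcp_pos: [0.5338, 0.2287, 0.2177]
orientation: [-0.531, -2.994, 0.512]
contact_force: [0.4, -0.3, 0.1]
grip_width: 0.0233
gripper_force: 0.0
```

Request:
servo_tool --turn '[[0, 0, 0], [0, 0, 0], [0, 0, 0], [0, 0, 0], [0, 0, 0], [0, 0, 0], [0, 0, 0], [0, 0, 0]]' --slide '[[0.08, 0.22, 0.66], [0.18, 0.5, 1.5], [0.3, 0.8, 2.4], [0.42, 1.15, 3.5], [0.53, 1.45, 4.4], [0.6, 1.6, 5], [0.6, 1.6, 5], [0.6, 1.6, 5]]' --hand '[0.27, 0.27, 0.27, 0.27, 0.4, 0.6, 0.8, 1]'

```text
clock: 11.25
tcp_pos: [0.5514, 0.2762, 0.3663]
orientation: [-0.53, -2.994, 0.513]
contact_force: [0.5, -1.0, -0.7]
grip_width: 0.0836
gripper_force: 0.0
```

```bash
python3 - <<'E'
from h import *
from scipy.spatial.transform import Rotation as R
np.set_printoptions(precision=4,suppress=True)
im,_=r.grab_frame('side');cv2.imwrite('pics/s4.png',im[:,:,::-1])
im,d=save('top','t4');W=pts('top',d);v,u=np.mgrid[:480,:640];Z=W[...,2]
m=(u>330)&(u<390)&(v>200)&(v<258)&(Z>.045)&(Z<.06);print(m.sum(),cv2.minAreaRect(W[m][:,:2].astype(np.float32)))
o=r.get_obs();M=R.from_rotvec(o['orientation']).as_matrix();print(o['tcp_pos'],o['joints']);print(M)
a=np.radians(45);y=np.array([np.cos(a),np.sin(a),0]);z=np.array([0,0,-1.]);T=np.c_[np.cross(y,z),y,z]
print('turn to block',R.from_matrix(T@M.T).as_rotvec(degrees=True)/5)
E
```

```text
656 ((0.5888236165046692, -0.20517884194850922), (0.05577440559864044, 0.1024908497929573), 44.68959426879883)
[0.5514 0.2759 0.3658] [-0.2769  0.5143 -0.606   1.3042  0.4053  1.7287  0.3525]
[[-0.9391  0.3241 -0.1142]
 [ 0.3436  0.8853 -0.3134]
 [-0.0005 -0.3336 -0.9427]]
turn to block [ 3.3142 -2.1083 -4.9316]
```

View pics/s4.png

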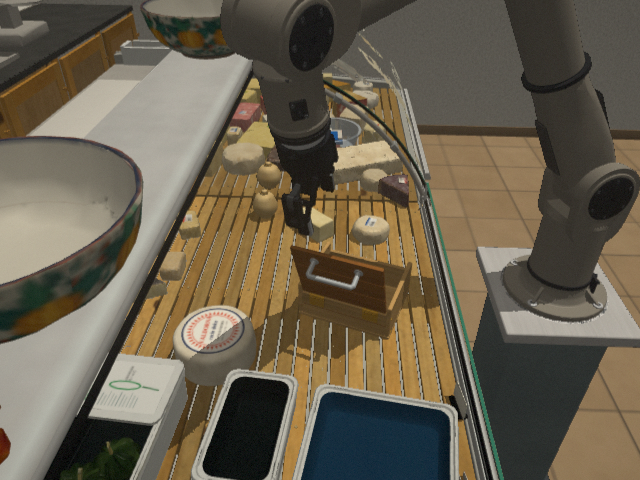

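The flap (~(340,275)) leans back open by itself with the gripper clear of it. Next is the block.

Request:
servo_tool --turn '[[0.4, -0.26, -0.6], [0.8, -0.5, -1.2], [1.25, -0.8, -1.85], [1.7, -1.05, -2.5], [2.1, -1.3, -3.1], [2.5, -1.6, -3.7], [2.9, -1.85, -4.3], [3.31, -2.11, -4.93]]' --slide '[[0.1, -0.7, 0], [0.2, -2, 0], [0.3, -3.6, 0], [0.5, -5.2, 0], [0.7, -6.8, 0], [0.8, -8.4, 0], [0.9, -10, 0], [1, -11.6, 0]]' --hand '[1, 1, 1, 1, 1, 1, 1, 1]'

```text
clock: 12.35
tcp_pos: [0.581, -0.0735, 0.3661]
orientation: [1.205, 2.9, 0.002]
contact_force: [0.9, -0.3, 0.3]
grip_width: 0.0854
gripper_force: 0.0
```

Request:
servo_tool --turn '[[0, 0, 0], [0, 0, 0], [0, 0, 0], [0, 0, 0], [0, 0, 0], [0, 0, 0], [0, 0, 0], [0, 0, 0]]' --slide '[[0.1, -1.5, 0], [0.2, -2.9, -0.5], [0.24, -4, -1.5], [0.24, -4.4, -2.8], [0.24, -4.4, -4], [0.24, -4.4, -5], [0.24, -4.4, -5.5], [0.24, -4.4, -5.5]]' --hand '[1, 1, 1, 1, 1, 1, 1, 1]'

```text
clock: 13.35
tcp_pos: [0.5881, -0.2035, 0.2007]
orientation: [-1.202, -2.902, -0.001]
contact_force: [0.3, 0.3, 0.8]
grip_width: 0.0857
gripper_force: 0.0
```

```bash
python3 - <<'E'
from h import *
from scipy.spatial.transform import Rotation as R
np.set_printoptions(precision=4,suppress=True)
o=r.get_obs();M=R.from_rotvec(o['orientation']).as_matrix();print(o['tcp_pos'],o['joints']);print(M)
a=np.radians(44.6);y=np.array([np.cos(a),np.sin(a),0]);z=np.array([0,0,-1.]);T=np.c_[np.cross(y,z),y,z]
print('turn',R.from_matrix(T@M.T).as_rotvec(degrees=True)/5,'slide',(np.array([.5885,-.2052,.012])-o['tcp_pos'])/.03)
E
```

```text
[ 0.5881 -0.2035  0.2007] [ 0.5174  0.4487 -0.3801  1.6971  0.1878  1.0325  0.8601]
[[-0.7071  0.7071 -0.0005]
 [ 0.7071  0.7071  0.0007]
 [ 0.0009  0.0002 -1.    ]]
turn [-0.0084 -0.0057 -0.0803] slide [ 0.0121 -0.0567 -6.2893]
```

Request:
servo_tool --turn '[[0, 0, -0.08], [0, 0, -0.08], [0, 0, -0.08], [0, 0, -0.08], [0, 0, -0.08], [0, 0, -0.08], [0, 0, -0.08], [0, 0, -0.08]]' --slide '[[0, -0.05, -0.6], [0, -0.05, -1.8], [0, -0.05, -3], [0, -0.05, -4.2], [0, -0.05, -5.2], [0, -0.05, -5.9], [0, -0.05, -6.3], [0, -0.05, -6.3]]' --hand '[1, 1, 1, 1, 1, 1, 1, 1]'

```text
clock: 14.35
tcp_pos: [0.5888, -0.2051, 0.0123]
orientation: [1.212, 2.897, 0.001]
contact_force: [0.7, -0.2, 1.1]
grip_width: 0.0852
gripper_force: 0.0
```

Request:
servo_tool --turn '[[0, 0, 0], [0, 0, 0], [0, 0, 0], [0, 0, 0], [0, 0, 0], [0, 0, 0], [0, 0, 0], [0, 0, 0]]' --slide '[[0, 0, 0], [0, 0, 0], [0, 0, 0], [0, 0, 0], [0, 0, 0], [0, 0, 0], [0, 0, 0], [0, 0, 0]]' --hand '[0.85, 0.75, 0.65, 0.5, 0.4, 0.4, 0.4, 0.4]' --squeeze 40

```text
clock: 15.35
tcp_pos: [0.5894, -0.2055, 0.0137]
orientation: [1.211, 2.896, 0.001]
contact_force: [-1.7, -0.3, 6.3]
grip_width: 0.0574
gripper_force: 44.3
```

Request:
servo_tool --turn '[[0, 0, 0], [0, 0, 0], [0, 0, 0], [0, 0, 0], [0, 0, 0], [0, 0, 0], [0, 0, 0], [0, 0, 0]]' --slide '[[0, 0, 0.2], [0, 0, 0.7], [0, 0, 1.6], [0, 0, 2.6], [0, 0, 3.6], [0, 0, 4.6], [0, 0, 5.3], [0, 0, 5.5]]' --hand '[0.4, 0.4, 0.4, 0.4, 0.4, 0.4, 0.4, 0.4]'

```text
clock: 16.35
tcp_pos: [0.5895, -0.2051, 0.1797]
orientation: [1.211, 2.894, 0.002]
contact_force: [0.3, -0.3, -2.2]
grip_width: 0.0576
gripper_force: 43.7
```

Request:
servo_tool --turn '[[0, 0, 0.3], [0, 0, 0.9], [0, 0, 1.7], [0, 0, 2.5], [0, 0, 3.3], [0, 0, 4.1], [0, 0, 4.7], [0, 0, 5.08]]' --slide '[[-0.2, 0.5, 0], [-0.6, 1.5, 0], [-1.1, 2.7, 0], [-1.6, 4, 0], [-2.1, 5.3, 0], [-2.6, 6.6, 0], [-3.1, 7.8, 0], [-3.5, 8.8, 0]]' --hand '[0.4, 0.4, 0.4, 0.4, 0.4, 0.4, 0.4, 0.4]'

```text
clock: 17.35
tcp_pos: [0.4813, 0.0611, 0.1766]
orientation: [-0.538, -3.094, -0.001]
contact_force: [0.8, -0.1, -3.3]
grip_width: 0.0574
gripper_force: 43.6
```

Request:
servo_tool --turn '[[0, 0, 0], [0, 0, 0], [0, 0, 0], [0, 0, 0]]' --slide '[[-0.15, 0.35, 0], [-0.2, 0.5, 0], [-0.2, 0.5, 0], [-0.2, 0.5, 0]]' --hand '[0.4, 0.4, 0.4, 0.4]'

```text
clock: 17.85
tcp_pos: [0.4781, 0.0728, 0.1774]
orientation: [0.548, 3.092, 0.001]
contact_force: [-0.2, 0.1, -3.6]
grip_width: 0.0575
gripper_force: 43.6
```

```bash
python3 - <<'E'
from h import *
from scipy.spatial.transform import Rotation as R
np.set_printoptions(precision=4,suppress=True)
im,_=save('side','s5');im,d=save('top','t5')
cv2.imwrite('pics/c5.png',np.hstack([cv2.resize(cv2.imread('pics/s5.png')[140:340,260:460],(400,400)),cv2.resize(im[170:370,160:360,::-1],(400,400))]))
o=r.get_obs();M=R.from_rotvec(o['orientation']).as_matrix();print(o['tcp_pos'],o['joints'],o['contact_force']);print(M)
E
```

```text
[0.4781 0.0731 0.1775] [ 0.2429  0.2856 -0.607   2.0255  0.2084  0.8887  0.743 ] [ 0.0364 -0.5429 -3.0637]
[[-0.9392  0.3435  0.0013]
 [ 0.3435  0.9392  0.0006]
 [-0.001   0.001  -1.    ]]
```

View pics/c5.png

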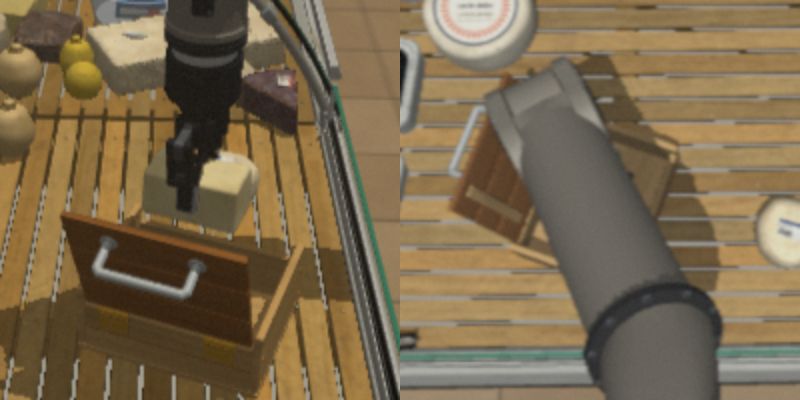

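The block hangs level above the open lower tier, lined up with it (left half, ~(200,190)). The flap is open. I lower it.

Request:
servo_tool --turn '[[0, 0, 0], [0, 0, 0], [0, 0, 0], [0, 0, 0], [0, 0, 0], [0, 0, 0], [0, 0, 0], [0, 0, 0]]' --slide '[[0, 0.05, -0.4], [0, 0.05, -1.2], [0, 0.05, -2.1], [0, 0.05, -3], [0, 0.05, -3.8], [0, 0.05, -4.4], [0, 0.05, -4.8], [0, 0.05, -4.9]]' --hand '[0.4, 0.4, 0.4, 0.4, 0.4, 0.4, 0.4, 0.4]'

```text
clock: 18.95
tcp_pos: [0.4776, 0.0754, 0.03]
orientation: [0.545, 3.093, 0.001]
contact_force: [-1.0, 1.3, -2.1]
grip_width: 0.0573
gripper_force: 43.6
```

Request:
servo_tool --turn '[[0, 0, 0], [0, 0, 0], [0, 0, 0], [0, 0, 0], [0, 0, 0], [0, 0, 0]]' --slide '[[0, 0, -0.05], [0, 0, -0.1], [0, 0, -0.15], [0, 0, -0.2], [0, 0, -0.23], [0, 0, -0.23]]' --hand '[0.4, 0.4, 0.4, 0.4, 0.4, 0.4]'

```text
clock: 19.7
tcp_pos: [0.4778, 0.0754, 0.0237]
orientation: [0.545, 3.093, 0.002]
contact_force: [-0.1, -0.6, -2.7]
grip_width: 0.0578
gripper_force: 43.6
```

Request:
servo_tool --turn '[[0, 0, 0], [0, 0, 0], [0, 0, 0], [0, 0, 0]]' --slide '[[0, 0, -0.03], [0, 0, -0.06], [0, 0, -0.06], [0, 0, -0.06]]' --hand '[0.4, 0.4, 0.4, 0.4]'

```text
clock: 20.2
tcp_pos: [0.4778, 0.0754, 0.0219]
orientation: [0.545, 3.093, 0.002]
contact_force: [-0.2, 0.3, -3.2]
grip_width: 0.0577
gripper_force: 43.6
```

Request:
servo_tool --turn '[[0, 0, 0], [0, 0, 0], [0, 0, 0], [0, 0, 0], [0, 0, 0]]' --slide '[[0, 0, -0.03], [0, 0, -0.06], [0, 0, -0.09], [0, 0, -0.09], [0, 0, -0.09]]' --hand '[0.4, 0.4, 0.4, 0.4, 0.4]'

```text
clock: 20.82
tcp_pos: [0.4779, 0.0754, 0.0215]
orientation: [0.545, 3.091, -0.001]
contact_force: [-10.4, -3.2, 32.5]
grip_width: 0.0573
gripper_force: 47.6
```

Request:
servo_tool --turn '[[0, 0, 0], [0, 0, 0], [0, 0, 0]]' --slide '[[0, 0, 0.06], [0, 0, 0.06], [0, 0, 0.06]]' --hand '[0.4, 0.4, 0.4]'

```text
clock: 21.2
tcp_pos: [0.4782, 0.0755, 0.0216]
orientation: [0.545, 3.092, 0.001]
contact_force: [-3.5, -1.0, 10.4]
grip_width: 0.0571
gripper_force: 45.1
```

The block rests on the floor with a light contact. I release, then withdraw straight up.

Request:
servo_tool --turn '[[0, 0, 0], [0, 0, 0], [0, 0, 0], [0, 0, 0], [0, 0, 0], [0, 0, 0]]' --slide '[[0, 0, 0], [0, 0, 0], [0, 0, 0], [0, 0, 0], [0, 0, 0], [0, 0, 0]]' --hand '[0.7, 0.78, 0.86, 0.9, 0.9, 0.9]'

```text
clock: 21.95
tcp_pos: [0.4778, 0.0754, 0.021]
orientation: [0.545, 3.093, 0.002]
contact_force: [-0.8, -1.1, 0.5]
grip_width: 0.0766
gripper_force: 0.0
```

Request:
servo_tool --turn '[[0, 0, 0], [0, 0, 0], [0, 0, 0], [0, 0, 0], [0, 0, 0], [0, 0, 0], [0, 0, 0], [0, 0, 0]]' --slide '[[0, 0, 0.3], [0, 0, 0.8], [0, 0, 1.6], [0, 0, 2.6], [0, 0, 3.8], [0, 0, 5], [0, 0, 6.2], [0, 0, 7.5]]' --hand '[0.9, 0.9, 0.9, 0.9, 0.9, 0.9, 0.9, 0.9]'

```text
clock: 22.95
tcp_pos: [0.4773, 0.0755, 0.2482]
orientation: [0.544, 3.092, 0.002]
contact_force: [1.0, -0.0, -1.0]
grip_width: 0.077
gripper_force: 0.0
```

Request:
servo_tool --turn '[[0, 0, 0], [0, 0, 0], [0, 0, 0], [0, 0, 0], [0, 0, 0], [0, 0, 0], [0, 0, 0], [0, 0, 0]]' --slide '[[0, -0.6, 0.5], [0, -1.8, 1], [0, -3, 1.5], [0, -4.2, 1.5], [0, -5.4, 1.5], [0, -6.3, 1.5], [0, -6.5, 1.5], [0, -6.5, 1.5]]' --hand '[0.9, 0.9, 0.9, 0.9, 0.9, 0.9, 0.9, 0.9]'

```text
clock: 23.95
tcp_pos: [0.4778, -0.1188, 0.2915]
orientation: [0.545, 3.092, 0.002]
contact_force: [0.0, 0.2, -0.0]
grip_width: 0.0769
gripper_force: 0.0
```

```bash
python3 - <<'E'
from h import *
save('side','s6');im,d=save('top','t6');W=pts('top',d)
v,u=np.mgrid[:480,:640];Z=W[...,2]
m=(u>330)&(u<380)&(v>260)&(v<310)&(Z>.035);print('caciotta',m.sum(),np.nanmedian(W[m],0))
print(r.get_obs()['contact_force'])
cv2.imwrite('pics/c6.png',np.hstack([cv2.resize(cv2.imread('pics/s6.png')[140:340,260:460],(400,400)),cv2.resize(im[170:370,180:380,::-1],(400,400))]))
E
```

```text
caciotta 1642 [ 0.33537185 -0.13330948  0.72489448]
[0.29749835 0.34417095 0.62914252]
```

View pics/c6.png

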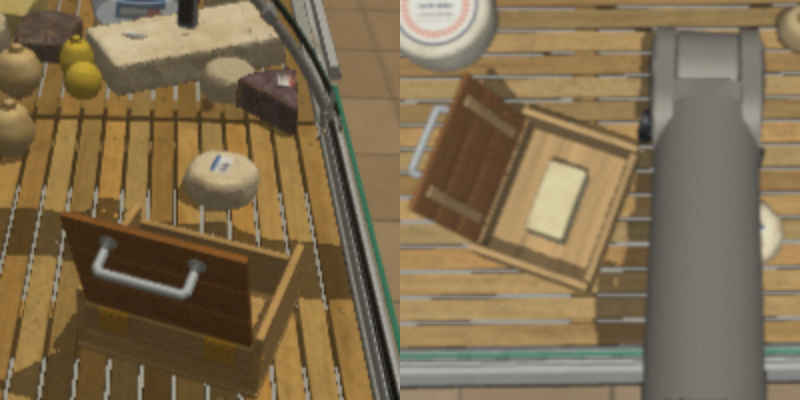

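The block lies flat in the lower tier (right half, ~(557,200)). The flap is open and the arm is clear.

```bash
python3 -c "
from bench import r
print(r.hand_in())"
```

```text
the job is handed in; nothing more can be done
None
```

The job is handed in at about 24 s: the flap leans back open by itself, the pale-yellow block lies flat on the lower tier's floor, and the final pictures show no sign that the other cheeses moved.

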